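# Pin the rocker's drive rod and lock it with its spring cotter

## Task

The tray rocker is going back into service. Push its pivot pin fully home through the drive-rod fork, then take the large spring cotter from the instrument stand and push its straight leg down through the pin's cross hole until the bow snaps over the pin. The pin may be lying a little turned in its bore, so feel for the hole and swing it upright with the leg; go gently and never force the wire, and leave everything else on the bench where it is.

Things in the scene. Friction and masses are not known exactly. Their poses are not given: they have to be found in the camera images.
- rocker: Bench-top tray rocker, fixed. Origin: on the bench under the middle of the drive-rod fork; z up; its +x points from the fork to the tray (near wall 110 mm off, rim 168 mm high); the pivot pin lies along its y, axis 120 mm high. Fork: two cheeks, outer faces at y = -15 and +15 mm, round tops 14 mm about the pin axis. Crank and motor under the pin (y = 20 to 155 mm) reach 75 mm high.
- pivot_pin (a joint): How far the steel pivot pin (20 mm diameter) has been pushed in along the rocker's +y, m: 0 = drawn out 26 mm, 0.026 = fully home, its head on the fork's cheek. Starts drawn out 18 to 26 mm; slides with about 5 N of friction. Its cross hole is hidden in the fork until the pin is home, then stands 7 mm clear of the cheek; the pin's end is 12 mm past the hole.
- head_home (a point): Point fixed to the rocker, on the pin axis, 21 mm along -y from its origin, 120 mm high: where the middle of the pin head's outer face lies when the pin is home (it is further out along -y by what is still drawn). Head: round, 28 mm, 6 mm thick; a flag plate 16 mm wide hangs from it to 39 mm below the axis, flush with it. Axes as the rocker's.
- pin_seat (a point): Point fixed to the rocker, on the pin axis, 22 mm along +y from its origin, 120 mm high: the middle of the cross hole when the pin is home. Axes as the rocker's. The hole goes square through the pin, 6 mm wide, its edges broken by about half a millimetre.
- pin_crown (a point): Point fixed to the rocker, on top of the pin (130 mm high) over pin_seat. The hole's mouth is here only if the hole stands upright. The pin can turn in its bore: at the start the hole (and the flag plate) leans up to 40 degrees either way, its mouth up to 6.5 mm to either side along the rocker's x. The lean is not measured. The pin turns under some 7 N at its surface.
- cotter: Large spring cotter (double-coil hair pin), steel wire 5 mm, 44 g. Stands leg down in a slot of the stand, hung by its coil, leaning a degree or two. Origin: on the straight leg's axis, at the middle of the bow: the point to bring to pin_seat. z up along the leg to the coil; x from leg to bow; y square to the wire plane. Home, the wire plane is square to the pin and the bow on either side of it.
- cotter_tip (a point): The square-cut end of the cotter's straight leg, 28 mm below the cotter's origin along the leg. Axes as the cotter's.
- cotter_coil (a point): Centre of the cotter's coil, at x = 8, z = 48 mm of the cotter. The coil is 27 mm in diameter and 10 mm thick (along the cotter's y): the place to grasp, across its thickness, firmly (70 N holds it while the leg swings the pin). Axes as the cotter's.
- cotter_bow (a joint): How far the bow is spread, rad: 0 = closed, about 0.05 as its lip rides over the pin's side. Spring, 8 N m/rad. The bow is an arc about the cotter's origin that fits the pin; its lip flares out 21 mm below the origin and meets the pin about 20 mm before home. Some 5 N pushes it over, then the force falls; a shoulder stops it at home. Over 30 N against the pin bends the wire.
- stand: White plastic instrument stand, 60 x 180 x 66 mm high, fixed. Origin: centre of its underside, z up. Two slots along its x (6.6 x 22.5 mm, through its height) at y = -45 and +45 mm: the large cotter stands in one, the small one in the other; which is which changes. Tweezers and a needle stand between them, up to 54 mm over its top.
- small_cotter: A smaller spring cotter of the same shape at three quarters of the size (wire 3.8 mm, coil 20.5 mm), in the stand's other slot. Not for this pin: leave it. Origin and axes as the large one's.
- media_bottle: Bottle of medium, 64 mm diameter, 140 mm high, loose. Origin: centre of its underside.
- dish_stack: Stack of three culture dishes, 92 mm diameter, 45 mm high, loose. Origin: centre of its underside.
- screwdriver: Screwdriver, 190 mm long, lying. Origin: its middle.
- spare_washer: Steel washer, 32 mm diameter, 3 mm thick, lying. Origin: centre of its underside.
- micropipette: Micropipette, 225 mm long, lying. Origin: its middle.

How it is judged:
On the way, in this order (a step that is already met when the one before it is completed fails the run):
1. the pivot pin is pushed fully home (value of joint pivot_pin above 0.0245 m), for 0.2 s.
2. with the pin home, the cotter's straight leg is in the cross hole, its tip past the pin's middle (value of joint pivot_pin above 0.0245 m and z of cotter_tip in the frame of pin_seat below -0.002 m and horizontal distance between cotter_tip and pin_seat below 0.01 m), for 0.1 s.
At the end, for the whole second after the job is handed in: the pin is home (within 1.5 mm), the cotter's leg is right through the cross hole with the middle of its bow within 3 mm of the pin's axis, the bow has closed over the pin (spread under 0.02 rad), the cotter is at rest, and the small cotter is still in its slot (value of joint pivot_pin above 0.0245 m and distance between cotter and pin_seat below 0.003 m and value of joint cotter_bow below 0.02 rad and linear speed of cotter below 0.02 m/s and distance of small_cotter from where it was at the start of the episode below 0.02 m); the robot touches nothing.
It fails at once if the cotter is forced: it presses on the pin with over 30 N (contact force between cotter and pivot_pin above 30 N).
It fails at once if another thing on the bench is disturbed (moved over 20 mm) (distance of any of small_cotter, media_bottle, dish_stack, screwdriver, spare_washer, micropipette from where it was at the start of the episode above 0.02 m).
It also fails if it takes over 64 s, if anything falls off the work surface, if the arm or the gripper's body presses on something with over 40 N, if the wrist force passes 120 N, or if a joint passes its speed limit or range.

## Robot

A 6-joint arm with a two-finger parallel gripper is mounted at the origin on the work surface. World frame = base frame: x ahead of the robot, y to its left, z up, the work surface at z = 0. Lengths are in m, angles in rad, forces in N, time in s.
With the tool pointing down it reaches from about 0.3 to 0.775 m from the base axis. Payload 14.6 kg.
Tool frame: the origin (TCP) lies between the finger pads; the fingertips stand ctrl.tip_extent ahead of it and the grasp point (between the pads) lies 3 mm ahead of it (ctrl.tip_extent is the distance from the TCP to the fingertips, in m); z points along the fingers, y is the line along which they close (so a half turn about z gives the same grasp; the last joint's range is limited). The gripper opens to 94 mm and grips with 3 to 60 N. Pads are 16 mm wide; open, the fingers measure 119 mm over their backs; the gripper's body (75 mm by 177 mm) begins 78 mm behind the grasp point.
Start: joints at [1.096, 0.3, 1.521, -0, 1.321, -0.067], TCP at [0.218, 0.505, 0.227] pointing down, gripper open.
Joint ranges: [-3.03, 3.03], [-0.79, 2.21], [0.23, 2.52], [-1.04, 4.18], [0, 3.07], [-2.55, 2.55]. Speed limits (rad/s): [2.22, 2.22, 2.57, 3.14, 3.14, 3.14].

## Interface

Orientations are given as [roll, pitch, yaw] about the fixed x, y, z axes, in that order (R = Rz(yaw) Ry(pitch) Rx(roll)).
In Python, from station import ctrl gives the robot as it stands.
- The arm moves only by the shell command python3 shift.py 'ROWS' [OPENING] [FORCE]. ROWS is a JSON list of rows, 1 to 10 of them, each of 6 numbers: dx, dy, dz in m, then a rotation vector rx, ry, rz in rad; each row shifts and turns the commanded pose from where the row before left it, along the tool's axes as they then stand; what a row does not reach is not made up. A row lasts 1/10 s, in which the tool goes at most 0.05 m and 0.15 rad, less where a joint would pass 70% of its speed; a pose out of reach is approached as far as the arm can. OPENING is the finger opening in m, set as the command begins (- or left out keeps the last). The fingers move at their own pace and stop on an object; FORCE is the grip in N (left out, the last holds). Time passes only in rows, so rows that do not move let the fingers close. It prints the time, the measured TCP pose, the force, the opening and the grip force at its end.
- ctrl.get_obs(): the state, without advancing time (a new reading comes with each control period).
- ctrl.camera(name): name is "side" or "top" or "wrist"; returns a dict with "pixels" (384x512x3 uint8, blue, green, red), "fx", "fy", "cx", "cy" (pixels), "extrinsics" (4x4, takes a point from camera to world coordinates). Camera axes: x right, y up, looking along -z (the intrinsics and any distortion apply to the point x, -y, -z); pixel columns grow to the right and rows downward; lengths in m; the calibration is good to about 2 mm. A picture is of the moment at which its call begins. There is no depth.
- ctrl.hand_in(): hands the job in; it is judged then, once.
The state is a dict: "time_s": time; "qpos": joint angles; "joint_vel": joint speeds; "tau": joint torques, N m; "ee_pos": TCP position; "eef_rot": TCP orientation; "force": force on the tool from outside, world axes, zero at the start; "moment": the same for the moment, N m; "grip_width": finger opening in m; "grip_force": force on a finger pad.
Only numpy, scipy, OpenCV 4.12 (cv2) and the standard library are available. Lean on these libraries where they do the work, as an engineer would, in place of code of your own. Each camera call takes 0.05 s, during which the arm holds its last target. There are 200 camera calls.

## Working session

There is one attempt and no reset: what is moved stays moved. The work goes in short steps, Python scripts to look and compute and a shell command to move; the robot and the scene stay as the last step left them, time stands still between calls to the robot, and variables do not carry over. Pictures are saved under pics/ and viewed, at most 10 in all, crops included, and the job is handed in when it is done.

```bash
ls; mkdir -p pics
python3 - <<'E'
from station import ctrl
import cv2,numpy as np
o=ctrl.get_obs(); print(o, ctrl.tip_extent)
for n in ("side","top","wrist"):
    c=ctrl.camera(n); cv2.imwrite(f"pics/{n}0.png",c["pixels"]); print(n,c["fx"],c["fy"],c["cx"],c["cy"],np.round(c["extrinsics"],4).tolist(), [k for k in c])
a=cv2.imread("pics/top0.png");b=cv2.imread("pics/side0.png")
cv2.imwrite("pics/t0.png",cv2.resize(a,(800,600),interpolation=cv2.INTER_CUBIC));cv2.imwrite("pics/s0.png",cv2.resize(b,(800,600),interpolation=cv2.INTER_CUBIC))
E
```

```text
pics
shift.py
station.py
{'time_s': 0.0, 'qpos': array([ 1.09643886e+00,  3.00477428e-01,  1.52158302e+00,  1.86562330e-05,
        1.32069185e+00, -6.65617731e-02]), 'joint_vel': array([-0.00066891, -0.0002758 ,  0.00118301, -0.00124293, -0.00017254,
        0.00105632]), 'tau': array([-2.72987520e-03, -5.31806839e+01, -3.52729011e+01,  7.07276585e-02,
        2.44428293e-02, -9.23537573e-05]), 'ee_pos': array([0.21799387, 0.50469692, 0.22688202]), 'eef_rot': array([-3.14043677e+00, -9.51617241e-05,  2.73379227e+00]), 'force': array([-0.64789705, -0.26818232,  0.33921932]), 'moment': array([ 0.01497876,  0.02896738, -0.01628165]), 'grip_force': 0.0, 'grip_width': 0.09378717737754512} 0.022
side 392.7088926091589 392.7088926091589 256.0515882569898 184.5375495190234 [[-0.9983, 0.0457, -0.0366, 0.4792], [-0.0572, -0.6259, 0.7778, 0.7691], [0.0127, 0.7786, 0.6274, 0.5274], [0.0, 0.0, 0.0, 1.0]] ['pixels', 'fx', 'fy', 'cx', 'cy', 'extrinsics']
top 373.5801703039236 373.5801703039236 249.61593492226402 192.75579676768444 [[0.0094, 0.9932, -0.1161, 0.4427], [-0.9993, 0.005, -0.0374, 0.2236], [-0.0366, 0.1164, 0.9925, 0.8003], [0.0, 0.0, 0.0, 1.0]] ['pixels', 'fx', 'fy', 'cx', 'cy', 'extrinsics']
wrist 266.28703133463523 266.28703133463523 256.75557769548027 193.4215602732444 [[0.396, -0.8797, -0.2633, 0.1408], [0.9183, 0.3792, 0.1141, 0.5399], [-0.0006, -0.287, 0.9579, 0.3852], [0.0, 0.0, 0.0, 1.0]] ['pixels', 'fx', 'fy', 'cx', 'cy', 'extrinsics']
```
View pics/t0.png

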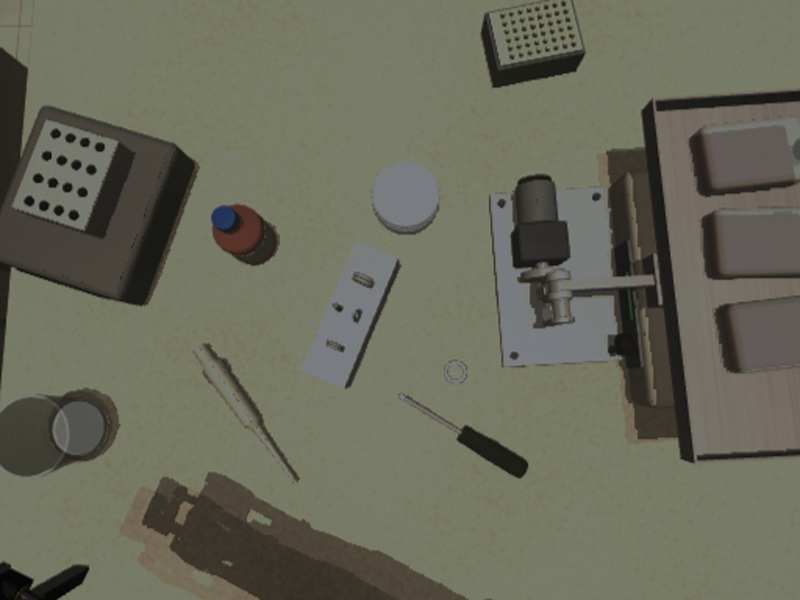

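View pics/s0.png

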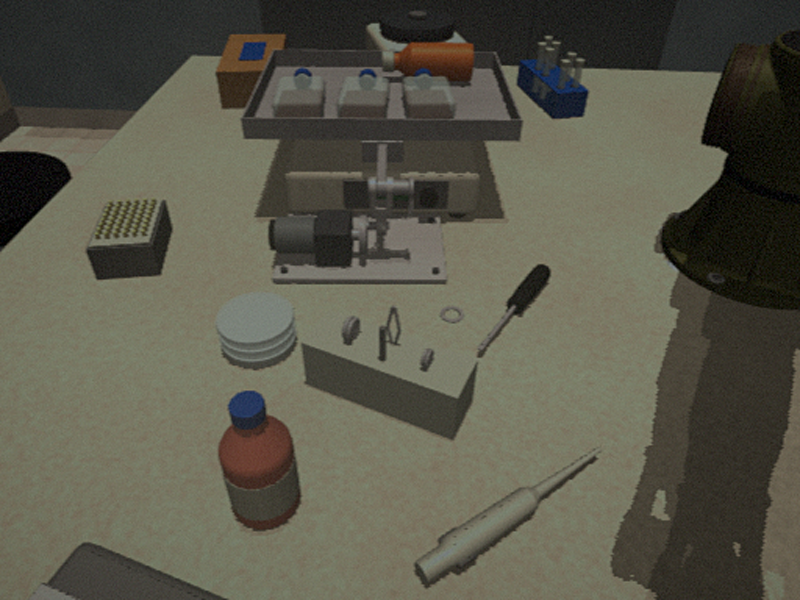

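The top view shows the rocker with its fork around (555,285), the pin head at about (562,318) towards the robot, and the stand with the larger coil at (362,280) and the smaller at (335,346). The side view agrees: large coil at (350,328), small at (427,358). Next I zoom in on both.

Run:
```python
import cv2,numpy as np
t=cv2.imread("pics/top0.png");s=cv2.imread("pics/side0.png")
def crop(i,x,y,w,h,W,H): 
    c=cv2.resize(i[y:y+h,x:x+w],(W,H),interpolation=cv2.INTER_CUBIC); return cv2.convertScaleAbs(c,alpha=1.9)
A=crop(t,310,105,115,130,400,452)  # not same
top=crop(t,310,150,100,75,400,300); ts=crop(t,190,152,100,75,400,300)
sr=crop(s,170,80,140,105,400,300)[:, :]; ss=crop(s,190,190,100,75,400,300)
cv2.imwrite("pics/m0.png",np.vstack([np.hstack([top,ts]),np.hstack([sr,ss])]))
```

View pics/m0.png

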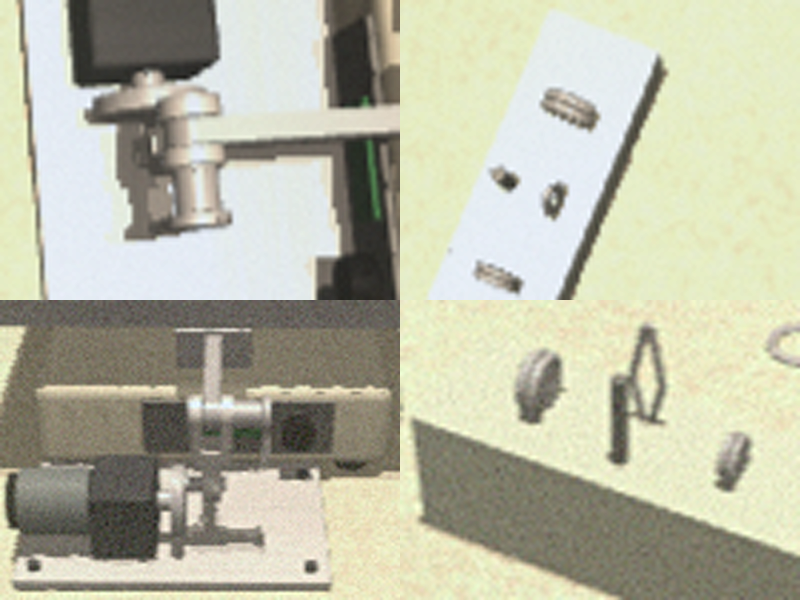

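The crops show the cheeks at crop (190,88..165), the pin head at (205,215), the large coil at (570,108) and the small one at (497,277). The side crop confirms the head end faces the robot. Next I turn these into coordinates.

```bash
cat > h.py <<'E'
import cv2,numpy as np
def ray(c,u,v):
    E=np.array(c["extrinsics"]); d=E[:3,:3]@np.array([(u-c["cx"])/c["fx"],-(v-c["cy"])/c["fy"],-1.]); return E[:3,3],d/np.linalg.norm(d)
def onz(c,u,v,z):
    o,d=ray(c,u,v); return o+d*(z-o[2])/d[2]
def two(a,b):
    (o1,d1),(o2,d2)=a,b; A=np.stack([d1,-d2],1); s=np.linalg.lstsq(A,o2-o1,rcond=None)[0]
    p,q=o1+d1*s[0],o2+d2*s[1]; return (p+q)/2,np.linalg.norm(p-q)
def proj(c,p):
    E=np.linalg.inv(c["extrinsics"]); q=E[:3,:3]@p+E[:3,3]; return c["cx"]-c["fx"]*q[0]/q[2], c["cy"]+c["fy"]*q[1]/q[2]
def edge(c,im_mask,rows,side,z):
    P=[]
    for r in rows:
        x=np.where(im_mask[r])[0]
        if len(x): P.append(onz(c,x[0] if side=='l' else x[-1],r,z)[:2])
    vx,vy,x0,y0=cv2.fitLine(np.array(P,np.float32),cv2.DIST_HUBER,0,.01,.01).ravel(); return np.degrees(np.arctan2(vy,vx)),(x0,y0)
E
python3 - <<'E'
from station import ctrl
from h import *
t=ctrl.camera("top");s=ctrl.camera("side"); im=t["pixels"]
g=im.astype(int); hsv=cv2.cvtColor(im,cv2.COLOR_BGR2HSV)
for n,(u,v) in dict(stand=(215,200),plate=(330,215),bench=(270,120)).items(): print(n,im[v,u],hsv[v,u])
m=((hsv[...,1]<30)&(hsv[...,2]>95)).astype(np.uint8)
m2=np.zeros_like(m); m2[150:252,185:262]=m[150:252,185:262]
m2=cv2.morphologyEx(m2,cv2.MORPH_CLOSE,np.ones((11,11)))
n,l,st,_=cv2.connectedComponentsWithStats(m2); k=1+st[1:,4].argmax()
r=cv2.minAreaRect(cv2.findContours((l==k).astype(np.uint8),0,1)[0][0]); b=cv2.boxPoints(r)
B=np.array([onz(t,*p,.066) for p in b]); print("stand",st[k],B.round(4).tolist(),[np.linalg.norm(B[i]-B[i-1]).round(4) for i in range(4)],B.mean(0))
mp=np.zeros_like(m); mp[:,311:340]=m[:,311:340]
print("plate left edge",edge(t,mp,range(132,226),'l',.01))
F=lambda x,y:(310+x/4,150+y/4)
for n,p,z in (("far cheek top edge",(188,88),.134),("near cheek edge",(190,166),.134),("head outer top",(206,228),.134),("head inner",(203,208),.134)):
    print(n,onz(t,*F(*p),z))
print("coilL",onz(t,190+570/4,152+104/4,.09),"coilS",onz(t,190+497/4,152+275/4,.085))
S=lambda x,y:(170+x/2.857,80+y/2.857)
C=lambda x,y:(190+x/4,190+y/4)
print("coilL tri",two(ray(t,190+170/4,152+108/4),ray(s,*C(138,82))))
print("coilS tri",two(ray(t,190+97/4,152+277/4),ray(s,*C(333,157))))
E
```

```text
stand [125 125 122] [ 90   6 125]
plate [129 124 121] [109  16 129]
bench [129 125 122] [107  14 129]
stand [ 192  154   63   95 2777] [[0.4409, 0.3648, 0.066], [0.6122, 0.296, 0.066], [0.5857, 0.2341, 0.066], [0.4162, 0.3038, 0.066]] [np.float64(0.0659), np.float64(0.1846), np.float64(0.0674), np.float64(0.1833)] [0.51374591 0.29967898 0.066     ]
plate left edge (np.float32(3.831642), (np.float32(0.5669836), np.float32(0.107908905)))
far cheek top edge [0.55907929 0.0567156  0.134     ]
near cheek edge [0.5239259 0.0566714 0.134    ]
head outer top [0.49632921 0.05032447 0.134     ]
head inner [0.50520575 0.05141664 0.134     ]
coilL [0.55501469 0.09228275 0.09      ] coilS [0.47349769 0.12712059 0.085     ]
coilL tri (array([0.55442482, 0.28468002, 0.07731426]), np.float64(0.00017639510470500715))
coilS tri (array([0.47144   , 0.31942772, 0.07361547]), np.float64(0.00011647021590358447))
```

```bash
cat >> h.py <<'E'
from scipy.spatial.transform import Rotation as Ro
from scipy.linalg import logm,expm
def T(p,R):
    M=np.eye(4); M[:3,:3]=R; M[:3,3]=p; return M
def now(o): return T(o["ee_pos"],Ro.from_euler('xyz',o["eef_rot"]).as_matrix())
def down(p,yawdeg): return T(p,Ro.from_euler('xyz',[np.pi,0,np.radians(yawdeg)]).as_matrix())
def row(A,B,n):
    D=np.real(expm(logm(np.linalg.inv(A)@B)/n)); return np.round(np.r_[D[:3,3],Ro.from_matrix(D[:3,:3]).as_rotvec()],4).tolist()
E
python3 - <<'E'
from station import ctrl
from h import *
A=now(ctrl.get_obs()); print(row(A,down([.455,.05,.24],93.8),12))
E
```

```text
[-0.0442, -0.008, -0.0011, -0.0, 0.0, 0.0914]
```

```bash
R='[-0.0442,-0.008,-0.0011,0,0,0.0914]'; python3 shift.py '[[-0.0442,-0.008,-0.0011,0,0,0.0914],[-0.0442,-0.008,-0.0011,0,0,0.0914],[-0.0442,-0.008,-0.0011,0,0,0.0914],[-0.0442,-0.008,-0.0011,0,0,0.0914],[-0.0442,-0.008,-0.0011,0,0,0.0914],[-0.0442,-0.008,-0.0011,0,0,0.0914]]' 0 40
python3 shift.py '[[-0.0442,-0.008,-0.0011,0,0,0.0914],[-0.0442,-0.008,-0.0011,0,0,0.0914],[-0.0442,-0.008,-0.0011,0,0,0.0914],[-0.0442,-0.008,-0.0011,0,0,0.0914],[-0.0442,-0.008,-0.0011,0,0,0.0914],[-0.0442,-0.008,-0.0011,0,0,0.0914],[0,0,0,0,0,0],[0,0,0,0,0,0]]'
python3 - <<'E'
from station import ctrl
from h import *
A=now(ctrl.get_obs()); print(row(A,down([.455,.05,.15],93.8),4))
w=ctrl.camera("wrist"); cv2.imwrite("pics/w1raw.png",w["pixels"]); np.save("pics/w1.npy",w["extrinsics"])
cv2.imwrite("pics/w1.png",cv2.convertScaleAbs(cv2.resize(w["pixels"],(800,600),interpolation=cv2.INTER_CUBIC),alpha=1.6))
print(np.round(w["extrinsics"],3).tolist(),w["fx"],w["cx"],w["cy"])
E
```

```text
time_s: 0.85
ee_pos: [0.4016, 0.3095, 0.234]
eef_rot: [-3.142, 0.0, 2.182]
force: [0.5, 0.1, -0.9]
grip_width: 0.0492
grip_force: 0.0
time_s: 1.65
ee_pos: [0.4554, 0.0501, 0.2407]
eef_rot: [3.141, -0.0, 1.636]
force: [0.0, 0.2, -0.1]
grip_width: 0.0002
grip_force: 0.0
[-0.0, -0.0001, 0.0227, 0.0001, -0.0, -0.0003]
[[0.998, -0.063, -0.019, 0.45], [0.066, 0.956, 0.286, 0.136], [0.0, -0.287, 0.958, 0.399], [0.0, 0.0, 0.0, 1.0]] 266.28703133463523 256.75557769548027 193.4215602732444
```

View pics/w1.png

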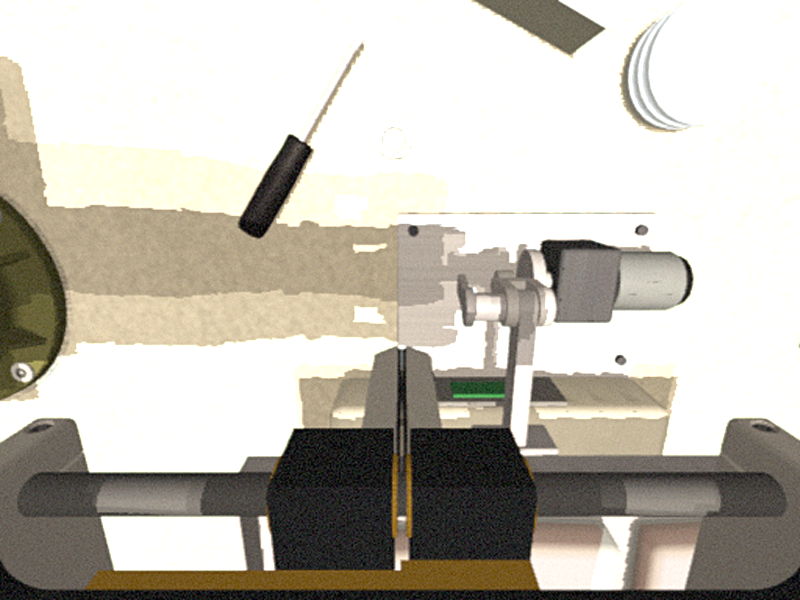

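The wrist view shows the pin head's face at (461,301), the pin's bare shank centred near (485,305), and the cheeks at x≈497 to 553. The plate's edge is parallel to the image rows, so the yaw of 3.8° is confirmed.

Run:
```python
from station import ctrl
from h import *
o=ctrl.get_obs(); w=dict(fx=266.287,fy=266.287,cx=256.756,cy=193.42,extrinsics=np.load("pics/w1.npy"))
g=cv2.cvtColor(cv2.imread("pics/w1raw.png"),cv2.COLOR_BGR2GRAY)
u=np.array([np.cos(np.radians(3.8)),np.sin(np.radians(3.8)),0])
for n,p,z in (("head face c",(461,301),.12),("shank",(485,305),.12),("head top rim",(468,276),.12),("head bot",(463,327),.12),("tip L",(376,352),o["ee_pos"][2]-.022),("tip R",(428,352),o["ee_pos"][2]-.022)):
    q=onz(w,p[0]*.64,p[1]*.64,z); print(n,q.round(4),"along",round(float(q@u),4),"across",round(float(q@np.array([-u[1],u[0],0])),4))
print(now(o)[:3,3]@u, "TCP across",o["ee_pos"]@np.array([-u[1],u[0],0]))
print(g[170:215,309]); print(g[193,285:370])
```

```text
head face c [0.4971 0.056  0.12  ] along 0.4997 across 0.0229
shank [0.5142 0.0542 0.12  ] along 0.5166 across 0.02
head top rim [0.5    0.0741 0.12  ] along 0.5038 across 0.0408
head bot [0.5006 0.0368 0.12  ] along 0.5019 across 0.0036
tip L [0.4433 0.0567 0.2187] along 0.446 across 0.0272
tip R [0.4676 0.0583 0.2187] along 0.4704 across 0.0272
0.4577715815856625 TCP across 0.0206229841580943
[100 110 105 102 107 104 107 103 103 102 104 102 105 106 131 137 131  92
  86 122 137 150 152 161 169 178 188 189 187 180 162 150 143 139 121 141
 183 179 180 175 176 177 175 178 178]
[132 134 133 133 133 134 128 135 131  85  55  57  61  85 112 118 113 111
 111 111 152 163 161 159 161 157 159 159 159 149 142 147 146 148 145 111
  87  90  90  80 103 109 110 109 108 105 105  91  94  91  97  92  87  94
  94  96  92 109 116  93  72 120 124 129 173 183 183 180 178 170 124  73
  75  78  83  86  83  86  82  75  86  84  86  82  85]
```

```bash
python3 shift.py '[[-0.001,0,0.027,0,0,0],[0,0,0.027,0,0,0],[0,0,0.027,0,0,0],[0,0,0.027,0,0,0],[0,0.012,0,0,0,0],[0,0.012,0,0,0,0],[0,0.004,0,0,0,0],[0,0.004,0,0,0,0],[0,0.004,0,0,0,0]]'
python3 shift.py '[[0,0.004,0,0,0,0],[0,0.004,0,0,0,0],[0,0.004,0,0,0,0],[0,0.004,0,0,0,0]]'
```

```text
time_s: 2.6
ee_pos: [0.4906, 0.0529, 0.1324]
eef_rot: [-3.14, -0.001, 1.638]
force: [-5.1, 4.0, 2.0]
grip_width: -0.0001
grip_force: 2.9
time_s: 3.0
ee_pos: [0.5064, 0.0539, 0.1324]
eef_rot: [-3.139, -0.001, 1.638]
force: [-6.7, 3.7, 1.8]
grip_width: 0.0006
grip_force: 2.9
```

```bash
python3 shift.py '[[0,0.003,0,0,0,0],[0,0,0,0,0,0]]';python3 shift.py '[[0,0.002,0,0,0,0],[0,0,0,0,0,0]]';python3 shift.py '[[0,0.001,0,0,0,0],[0,0,0,0,0,0]]'
```

```text
time_s: 3.2
ee_pos: [0.5078, 0.054, 0.1324]
eef_rot: [-3.135, -0.001, 1.638]
force: [-21.4, 2.3, 13.2]
grip_width: 0.0006
grip_force: 10.6
time_s: 3.4
ee_pos: [0.508, 0.054, 0.1324]
eef_rot: [-3.13, -0.001, 1.638]
force: [-38.5, 1.4, 23.4]
grip_width: 0.0004
grip_force: 19.2
time_s: 3.6
ee_pos: [0.5081, 0.0541, 0.1323]
eef_rot: [-3.128, -0.001, 1.638]
force: [-46.0, -0.4, 29.5]
grip_width: 0.0003
grip_force: 23.5
```

```bash
python3 shift.py '[[0,-0.008,0,0,0,0],[0,-0.008,-0.01,0,0,0],[0,0,-0.04,0,0,0],[-0.01,0.025,-0.03,0,0,0],[-0.01,0.046,0,0,0,0],[0,0,0,0,0,0],[0,0,0,0,0,0]]'
python3 - <<'E'
from station import ctrl
from h import *
o=ctrl.get_obs();print(o["ee_pos"],o["eef_rot"],o["force"])
w=ctrl.camera("wrist"); cv2.imwrite("pics/w2raw.png",w["pixels"]); np.save("pics/w2.npy",w["extrinsics"])
u=np.array([np.cos(np.radians(3.8)),np.sin(np.radians(3.8)),0]);v=np.array([-u[1],u[0],0])
p=u*.5657+v*.0195; p[2]=.13; a=proj(w,p); print(a)
x,y=int(a[0])-40,int(a[1])-30; print(x,y)
cv2.imwrite("pics/w2.png",cv2.convertScaleAbs(cv2.resize(w["pixels"][y:y+60,x:x+80],(800,600),interpolation=cv2.INTER_CUBIC),alpha=1.3))
E
```

```text
time_s: 4.3
ee_pos: [0.5694, 0.0371, 0.2124]
eef_rot: [-3.141, -0.0, 1.637]
force: [-0.5, 0.7, -0.1]
grip_width: 0.0003
grip_force: 0.0
[0.56941644 0.03710219 0.21239632] [-3.14080740e+00 -7.67958575e-05  1.63696796e+00] [-0.54689874  0.7056477  -0.07709874]
(np.float64(251.46371978254467), np.float64(186.80570932553513))
211 156
```

View pics/w2.png

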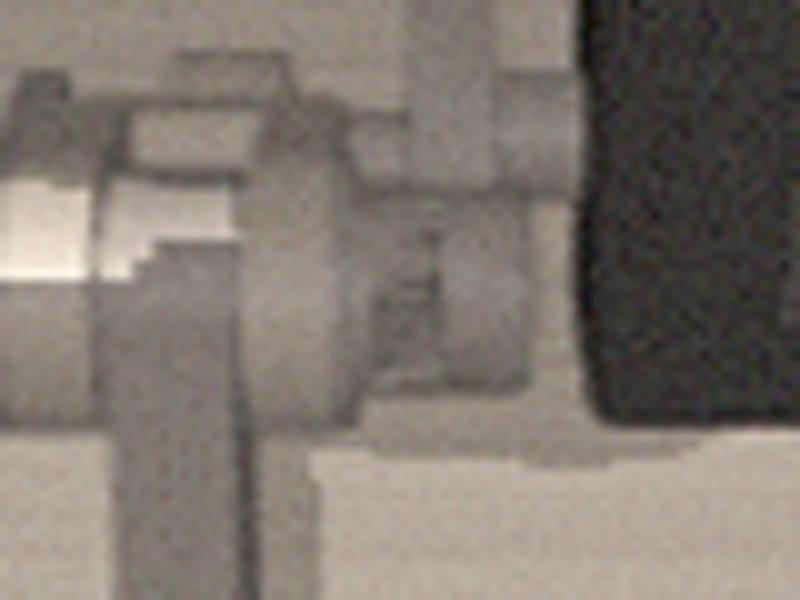

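The crop shows the pin home: shank from the cheek (≈345) to its end (528), spanning rows 195 to 395. The hole's dark mouth covers about (375..440, 235..345), so it is near upright with a small lean towards +y. I'll read its grey values.

Run:
```python
import cv2,numpy as np
g=cv2.cvtColor(cv2.imread("pics/w2raw.png"),cv2.COLOR_BGR2GRAY)
print("     ",*range(244,266))
for r in range(173,198): print(r,*g[r,244:266])
from h import *
from scipy.spatial.transform import Rotation as Ro
w=dict(fx=266.287,fy=266.287,cx=256.756,cy=193.42,extrinsics=np.load("pics/w2.npy"))
u=np.array([np.cos(np.radians(3.8)),np.sin(np.radians(3.8)),0]);v=np.array([-u[1],u[0],0]);k=np.array([0,0,1.])
c=u*.5657+v*.0195+.12*k
for L in (-40,-20,-10,0,10,20,30,40):
    a=np.radians(L); d=v*np.sin(a)+k*np.cos(a); print(L,"mouth",np.round(proj(w,c+.01*d),1),"exit",np.round(proj(w,c-.01*d),1))
print("axis",proj(w,c),"end",proj(w,c+.012*u))
```

```text
244 245 246 247 248 249 250 251 252 253 254 255 256 257 258 259 260 261 262 263 264 265
173 85 79 73 89 93 90 92 89 91 98 98 100 95 98 97 100 91 80 85 82 89 86
174 85 84 74 76 78 80 79 71 82 82 83 89 86 88 89 89 73 71 75 75 80 79
175 88 84 76 72 72 68 75 73 76 76 76 75 79 79 71 72 76 74 72 65 74 76
176 90 87 76 77 79 85 87 85 85 90 94 85 78 81 86 80 84 80 80 75 87 95
177 91 89 87 84 83 83 87 83 84 87 80 85 86 89 87 91 83 89 83 81 98 109
178 93 90 91 90 91 89 91 89 89 86 89 90 85 89 90 92 92 90 92 84 100 106
179 94 85 90 92 93 95 90 87 84 72 68 84 94 94 93 93 96 89 93 81 98 111
180 96 90 90 91 93 95 93 83 86 80 72 93 97 93 100 87 97 94 94 89 97 105
181 99 90 98 94 95 90 95 94 91 92 84 96 98 98 98 100 95 93 92 88 94 103
182 99 101 95 97 92 91 94 88 91 94 88 99 104 103 103 100 96 97 91 86 95 104
183 110 99 102 101 97 92 85 91 88 85 72 95 101 106 105 102 99 101 100 90 95 107
184 105 98 101 107 95 90 86 73 72 72 63 94 105 103 103 99 105 105 104 99 92 98
185 107 99 107 101 87 81 84 87 88 79 67 92 99 106 101 98 99 100 104 97 96 103
186 107 95 102 99 79 67 79 72 74 69 72 83 97 96 96 101 100 
[... 614 characters left out ...]
86 85 81 85 91 89 87 84 89 82 87 89 104 110 110
196 83 75 73 96 109 105 110 105 108 107 107 108 109 107 110 108 108 110 111 107 107 109
197 73 68 77 101 113 109 109 110 108 107 108 115 110 113 108 112 110 109 106 110 108 113
-40 mouth [251.5 192.7] exit [251.8 175.9]
-20 mouth [251.5 190.1] exit [251.8 178.4]
-10 mouth [251.5 188.5] exit [251.8 179.9]
0 mouth [251.5 186.8] exit [251.9 181.6]
10 mouth [251.5 185. ] exit [251.9 183.3]
20 mouth [251.5 183.1] exit [251.9 185. ]
30 mouth [251.5 181.3] exit [251.9 186.7]
40 mouth [251.5 179.5] exit [251.8 188.4]
axis (np.float64(251.66862860327475), np.float64(184.0995216686755)) end (np.float64(264.01093135920263), np.float64(184.10894245392848))
```

Run:
```python
from station import ctrl
from h import *
A=now(ctrl.get_obs()); print(row(A,down([.5545,.2847,.19],68.1),7))
```

```text
[0.0351, -0.0065, 0.0032, -0.0001, 0.0, 0.0641]
```

```bash
python3 shift.py '[[0.0351,-0.0065,0.0032,0,0,0.0641],[0.0351,-0.0065,0.0032,0,0,0.0641],[0.0351,-0.0065,0.0032,0,0,0.0641],[0.0351,-0.0065,0.0032,0,0,0.0641],[0.0351,-0.0065,0.0032,0,0,0.0641],[0.0351,-0.0065,0.0032,0,0,0.0641],[0.0351,-0.0065,0.0032,0,0,0.0641],[0,0,0,0,0,0],[0,0,0,0,0,0]]' 0.05
python3 - <<'E'
from station import ctrl
from h import *
o=ctrl.get_obs();print(o["ee_pos"],o["eef_rot"])
w=ctrl.camera("wrist"); cv2.imwrite("pics/w3raw.png",w["pixels"]); np.save("pics/w3.npy",w["extrinsics"])
a=proj(w,np.array([.5545,.2847,.079])); b=proj(w,o["ee_pos"]-[0,0,.11]); print(a,b)
x,y=170,150
cv2.imwrite("pics/w3.png",cv2.convertScaleAbs(cv2.resize(w["pixels"][y:y+120,x:x+160],(800,600),interpolation=cv2.INTER_CUBIC),alpha=1.3))
E
```

```text
time_s: 5.25
ee_pos: [0.5545, 0.2848, 0.1906]
eef_rot: [3.142, 0.0, 1.19]
force: [-0.3, -0.3, -0.7]
grip_width: 0.0499
grip_force: 0.0
[0.55445731 0.28483061 0.19058914] [3.14155316e+00 1.25316349e-04 1.19048165e+00]
(np.float64(257.4569993151522), np.float64(197.8561109754065)) (np.float64(257.37724263425224), np.float64(198.21637766609882))
```

View pics/w3.png

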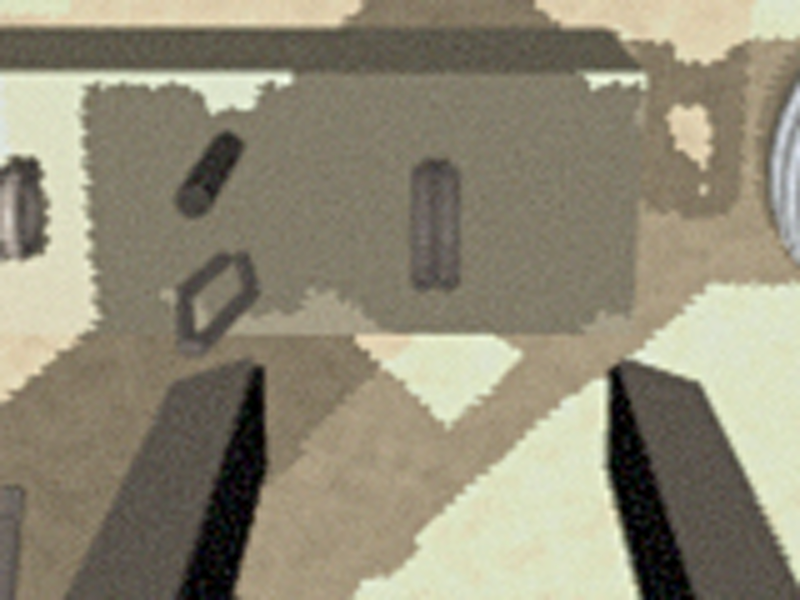

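The coil is at crop (436,225), centred between the fingers and parallel to them, about 2.8 mm further along tool +x. Tweezers and needle are at (215,175) and (215,300), well clear of a narrow opening.

```bash
python3 shift.py '[[0.0028,0,0.01,0,0,0],[0,0,0.03,0,0,0],[0,0,0.03,0,0,0],[0,0,0.02,0,0,0],[0,0,0.01,0,0,0],[0,0,0,0,0,0]]' 0.026 60
python3 shift.py '[[0,0,0,0,0,0],[0,0,0,0,0,0],[0,0,0,0,0,0],[0,0,0,0,0,0],[0,0,0,0,0,0]]' 0 60
```

```text
time_s: 5.9
ee_pos: [0.5564, 0.2864, 0.0898]
eef_rot: [-3.141, 0.001, 1.188]
force: [-0.5, 0.3, 0.3]
grip_width: 0.0262
grip_force: 0.0
time_s: 6.4
ee_pos: [0.5564, 0.2872, 0.0907]
eef_rot: [-3.142, -0.0, 1.188]
force: [-5.2, -0.6, 6.5]
grip_width: 0.0095
grip_force: 60.0
```

```bash
python3 shift.py '[[0,0,-0.01,0,0,0],[0,0,-0.02,0,0,0],[0,0,-0.03,0,0,0],[0,0,-0.035,0,0,0],[0,0,-0.035,0,0,0],[0,0,-0.025,0,0,0],[0,0,0,0,0,0]]'
python3 - <<'E'
from station import ctrl
from h import *
A=now(ctrl.get_obs())
u=np.array([np.cos(np.radians(3.8)),np.sin(np.radians(3.8)),0]);v=np.array([-u[1],u[0],0])
p=u*.5655+v*.0185+[0,0,.255]; print(p,row(A,down(p,93.8),8))
E
```

```text
time_s: 7.1
ee_pos: [0.5575, 0.2874, 0.2499]
eef_rot: [3.136, -0.005, 1.188]
force: [0.6, -0.7, -1.0]
grip_width: 0.0097
grip_force: 60.0
[0.56303066 0.05593722 0.255     ] [-0.0285, 0.0061, -0.0007, 0.0008, -0.0005, -0.0561]
```

```bash
python3 shift.py '[[-0.0285,0.0061,-0.0007,0.0008,-0.0005,-0.0561],[-0.0285,0.0061,-0.0007,0.0008,-0.0005,-0.0561],[-0.0285,0.0061,-0.0007,0.0008,-0.0005,-0.0561],[-0.0285,0.0061,-0.0007,0.0008,-0.0005,-0.0561],[-0.0285,0.0061,-0.0007,0.0008,-0.0005,-0.0561],[-0.0285,0.0061,-0.0007,0.0008,-0.0005,-0.0561],[-0.0285,0.0061,-0.0007,0.0008,-0.0005,-0.0561],[-0.0285,0.0061,-0.0007,0.0008,-0.0005,-0.0561],[0,0,0,0,0,0],[0,0,0,0,0,0]]'
python3 - <<'E'
from station import ctrl
from h import *
o=ctrl.get_obs();print(o["ee_pos"],o["eef_rot"],o["force"])
I={}
for n in("wrist","side","top"):
    w=ctrl.camera(n); cv2.imwrite(f"pics/{n}4raw.png",w["pixels"]); np.save(f"pics/{n}4.npy",w["extrinsics"])
    a=proj(w,o["ee_pos"]-[0,0,.087]); I[n]=(w["pixels"],int(a[0]),int(a[1])); print(n,a)
def c(n,dx,dy,w,h,W,H):
    p,x,y=I[n]; x+=dx;y+=dy; print(n,"origin",x,y); return cv2.convertScaleAbs(cv2.resize(p[y:y+h,x:x+w],(W,H),interpolation=cv2.INTER_CUBIC),alpha=1.7)
cv2.imwrite("pics/m4.png",np.hstack([c("wrist",-40,-60,80,120,400,600),c("side",-30,-50,60,90,400,600)]))
E
```

```text
time_s: 8.1
ee_pos: [0.5621, 0.0557, 0.2504]
eef_rot: [-3.134, 0.002, 1.635]
force: [0.4, 0.2, -1.0]
grip_width: 0.0095
grip_force: 60.0
[0.56205382 0.05567812 0.25036924] [-3.13375128e+00  2.39279986e-03  1.63516194e+00] [ 0.40003873  0.19957537 -0.98518433]
wrist (np.float64(257.36113046312107), np.float64(205.37385668513122))
side (np.float64(232.82135120763957), np.float64(101.18187508214808))
top (np.float64(361.8352166555119), np.float64(167.34601075327188))
wrist origin 217 145
side origin 202 51
```

View pics/m4.png

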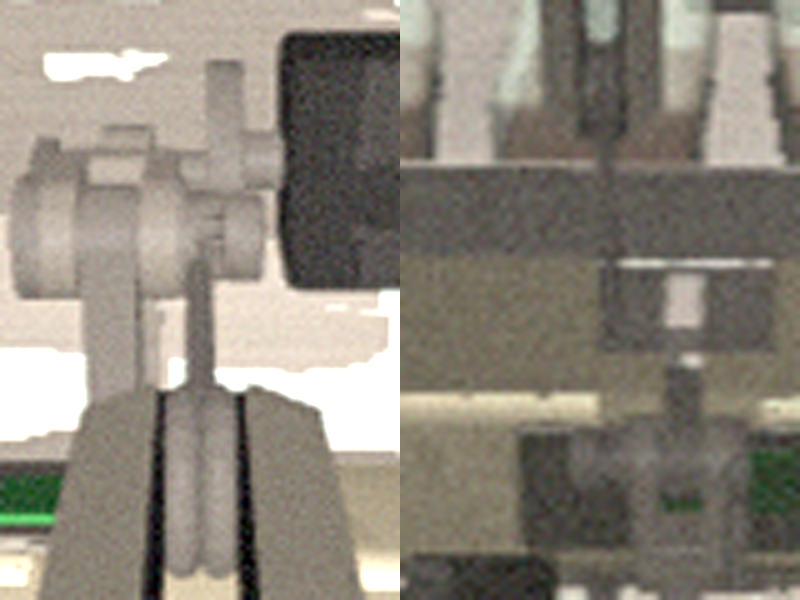

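The wrist crop shows the coil at (203,390–575) and a wire bar reaching to (200,257), just short of the hole at (208,235). Leg and bow overlap here, so I yaw the tool so that the side camera sees the profile.

```bash
python3 shift.py '[[0,0,0,0,0,0.15],[0,0,0,0,0,0.15],[0,0,0,0,0,0.15],[0,0,0,0,0,0.15],[0,0,0,0,0,0.15],[0,0,0,0,0,0.15],[0,0,0,0,0,0.15],[0,0,0,0,0,0.15],[0,0,0,0,0,0]]'
python3 - <<'E'
from station import ctrl
from h import *
o=ctrl.get_obs();print(o["ee_pos"],o["eef_rot"],o["force"])
I={}
for n in("side","top"):
    w=ctrl.camera(n); cv2.imwrite(f"pics/{n}5raw.png",w["pixels"]); 
    a=proj(w,o["ee_pos"]-[0,0,.087]); I[n]=(w["pixels"],int(a[0]),int(a[1])); print(n,a)
def c(n,dx,dy,w,h,W,H):
    p,x,y=I[n]; x+=dx;y+=dy; print(n,"origin",x,y); return cv2.convertScaleAbs(cv2.resize(p[y:y+h,x:x+w],(W,H),interpolation=cv2.INTER_CUBIC),alpha=2.2)
cv2.imwrite("pics/m5.png",np.hstack([c("top",-30,-45,60,90,400,600),c("side",-30,-60,60,90,400,600)]))
E
```

```text
time_s: 9.15
ee_pos: [0.562, 0.0567, 0.2509]
eef_rot: [-3.141, 0.008, 0.435]
force: [0.5, -0.4, -1.6]
grip_width: 0.0092
grip_force: 60.0
[0.56204598 0.05672621 0.25090617] [-3.14131792  0.0075321   0.4353211 ] [ 0.51773551 -0.37577341 -1.57082065]
side (np.float64(232.76456527845932), np.float64(101.17871175114632))
top (np.float64(361.29847190572275), np.float64(167.29129363498117))
top origin 331 122
side origin 202 41
```

View pics/m5.png

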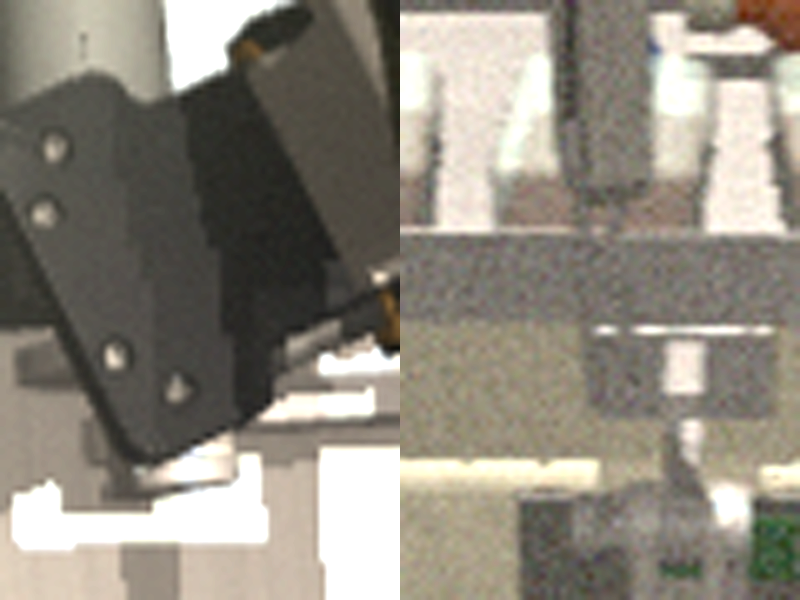

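The profile is clear: the leg is at crop (588,330–400), left, which is tool +x; the bow is at (622,330). So the leg sits about 8 mm on the tool's +x side. I return to yaw 93.8° with the leg over the hole.

Run:
```python
from station import ctrl
from h import *
A=now(ctrl.get_obs())
u=np.array([np.cos(np.radians(3.8)),np.sin(np.radians(3.8)),0]);v=np.array([-u[1],u[0],0])
p=u*.5655+v*.0105+[0,0,.232]; print(p,row(A,down(p,93.8),9))
```

```text
[0.56356085 0.04795481 0.232     ] [-0.0007, 0.0007, 0.0021, -0.0005, 0.0007, -0.1328]
```

```bash
python3 shift.py '[[-0.0007,0.0007,0.0021,-0.0005,0.0007,-0.1328],[-0.0007,0.0007,0.0021,-0.0005,0.0007,-0.1328],[-0.0007,0.0007,0.0021,-0.0005,0.0007,-0.1328],[-0.0007,0.0007,0.0021,-0.0005,0.0007,-0.1328],[-0.0007,0.0007,0.0021,-0.0005,0.0007,-0.1328],[-0.0007,0.0007,0.0021,-0.0005,0.0007,-0.1328],[-0.0007,0.0007,0.0021,-0.0005,0.0007,-0.1328],[-0.0007,0.0007,0.0021,-0.0005,0.0007,-0.1328],[-0.0007,0.0007,0.0021,-0.0005,0.0007,-0.1328],[0,0,0,0,0,0]]'
python3 - <<'E'
from station import ctrl
from h import *
o=ctrl.get_obs();print(o["ee_pos"],o["eef_rot"],o["force"])
w=ctrl.camera("wrist"); cv2.imwrite("pics/w6raw.png",w["pixels"]); np.save("pics/w6.npy",w["extrinsics"])
A=now(o)
for x in (.006,.008,.010):
  for z in (.085,.087,.089): print(x,z,np.round(proj(w,(A@[x,0,z,1])[:3]),1))
u=np.array([np.cos(np.radians(3.8)),np.sin(np.radians(3.8)),0]);v=np.array([-u[1],u[0],0])
print("mouth",proj(w,u*.5655+v*.0185+[0,0,.13]),"end",proj(w,u*.5775+v*.0185+[0,0,.12]))
x,y=220,150
cv2.imwrite("pics/w6.png",cv2.convertScaleAbs(cv2.resize(w["pixels"][y:y+60,x:x+80],(800,600),interpolation=cv2.INTER_CUBIC),alpha=1.7))
E
```

```text
time_s: 10.25
ee_pos: [0.5635, 0.0478, 0.2318]
eef_rot: [-3.141, -0.0, 1.638]
force: [-0.1, 0.3, 0.3]
grip_width: 0.0096
grip_force: 60.0
[0.56353382 0.04780204 0.23180963] [-3.14086999e+00 -5.73356585e-05  1.63819756e+00] [-0.08089712  0.31617683  0.27093862]
0.006 0.085 [256.6 200.3]
0.006 0.087 [256.6 199.7]
0.006 0.089 [256.6 199.1]
0.008 0.085 [256.6 198.4]
0.008 0.087 [256.6 197.7]
0.008 0.089 [256.6 197.1]
0.01 0.085 [256.6 196.4]
0.01 0.087 [256.6 195.8]
0.01 0.089 [256.7 195.2]
mouth (np.float64(256.77195972203765), np.float64(193.20742484512988)) end (np.float64(268.15154831697726), np.float64(190.51845533655415))
```

View pics/w6.png

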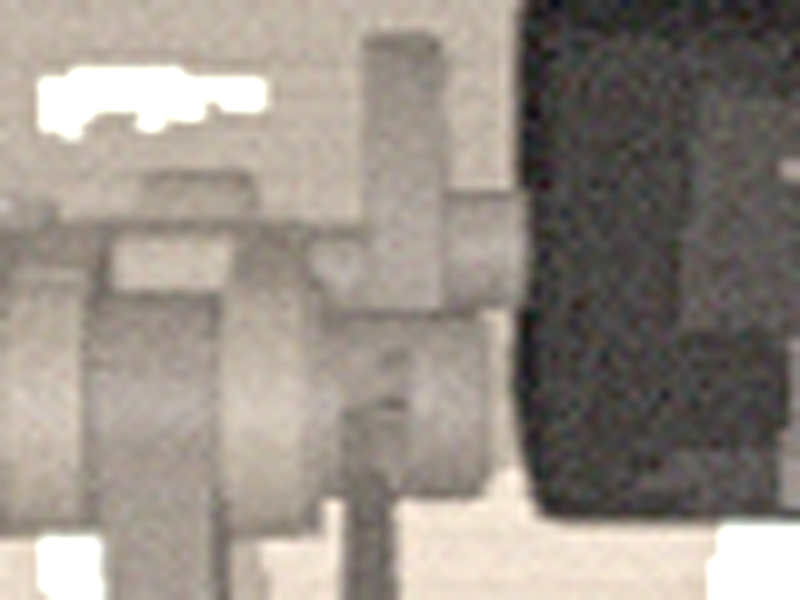

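The crop shows the leg at x 345–395 rising to about (370,477). The pin spans rows 310–500 to its end at 490, and the hole's dark patch is at (345–410, 400–470). It is nearly upright and about half a millimetre right of the leg. A few grey rows will refine that.

Run:
```python
import cv2,numpy as np
for f,r0,r1,c0,c1 in (("w6",183,215,248,272),):
    g=cv2.GaussianBlur(cv2.cvtColor(cv2.imread(f"pics/{f}raw.png"),cv2.COLOR_BGR2GRAY),(1,3),0)
    print("    ",*range(c0,c1))
    for r in range(r0,r1): print(r,*g[r,c0:c1])
```

```text
248 249 250 251 252 253 254 255 256 257 258 259 260 261 262 263 264 265 266 267 268 269 270 271
183 101 101 93 91 83 82 81 84 85 85 87 88 85 85 84 87 87 85 84 85 89 106 111 66
184 107 104 95 93 89 87 86 87 89 88 88 86 84 88 89 91 91 87 89 89 88 106 103 60
185 110 107 99 94 91 90 89 93 93 90 83 81 81 91 96 93 92 90 93 92 88 106 97 55
186 110 108 102 94 92 92 91 95 94 90 81 82 84 94 101 95 96 95 95 93 89 105 98 54
187 113 110 104 95 96 95 93 94 92 92 88 88 88 97 103 99 100 100 95 95 90 102 97 51
188 116 114 107 99 102 100 94 92 91 93 92 88 88 99 106 104 100 101 98 97 90 101 96 50
189 116 115 109 103 104 104 95 90 90 88 84 79 84 101 109 105 101 99 101 99 92 103 100 55
190 117 115 109 106 104 104 90 84 84 83 78 73 80 101 109 103 103 101 101 101 94 106 107 65
191 118 117 109 105 104 101 83 77 78 81 81 78 83 98 103 99 103 103 101 101 94 107 110 72
192 116 117 106 102 101 96 82 76 76 81 81 80 84 95 97 96 102 100 100 97 92 106 110 79
193 116 114 101 101 97 94 81 78 74 80 82 80 83 93 95 95 100 96 96 94 90 105 109 86
194 113 110 98 99 94 94 78 77 75 80 85 83 83 93 94 92 94 92 91 92 89 103 109 
[... 1103 characters left out ...]
35 134 133 134 135 135 135 133 134 134 137
208 133 133 133 131 134 124 85 62 66 64 65 84 127 134 133 133 132 133 133 133 131 131 132 134
209 131 132 130 131 134 123 83 63 66 65 65 80 127 133 132 133 133 133 132 132 132 132 132 133
210 131 132 129 131 133 121 82 63 63 66 63 79 126 133 132 132 134 131 132 131 131 133 131 132
211 133 132 129 131 133 121 82 63 64 66 62 79 125 133 132 131 134 128 132 131 129 133 130 131
212 132 131 129 130 133 121 82 63 66 66 63 79 125 133 131 129 131 129 131 130 129 130 130 130
213 131 130 130 130 132 120 82 61 64 68 63 76 124 134 131 130 129 130 131 129 130 129 130 130
214 133 130 133 133 132 123 83 62 63 69 62 69 124 135 132 134 131 130 133 131 132 130 133 133
```

```bash
python3 shift.py '[[-0.0008,0.0005,0,0,0,0],[0,0,0.006,0,0,0],[0,0,0.006,0,0,0],[0,0,0,0,0,0]]'
python3 shift.py '[[0,0,0.001,0,0,0],[0,0,0,0,0,0]]'; python3 shift.py '[[0,0,0.001,0,0,0],[0,0,0,0,0,0]]';python3 shift.py '[[0,0,0.0007,0,0,0],[0,0,0,0,0,0]]'
```

```text
time_s: 10.7
ee_pos: [0.5638, 0.0469, 0.2189]
eef_rot: [-3.14, -0.0, 1.632]
force: [-0.7, -0.0, 0.1]
grip_width: 0.0096
grip_force: 60.0
time_s: 10.9
ee_pos: [0.5642, 0.0468, 0.2191]
eef_rot: [-3.141, -0.0, 1.632]
force: [0.1, -0.2, 0.1]
grip_width: 0.0098
grip_force: 60.0
time_s: 11.1
ee_pos: [0.5642, 0.0468, 0.2181]
eef_rot: [-3.141, -0.0, 1.632]
force: [-0.1, 0.4, -0.5]
grip_width: 0.0097
grip_force: 60.0
time_s: 11.3
ee_pos: [0.5642, 0.0468, 0.2174]
eef_rot: [-3.141, -0.0, 1.632]
force: [-1.5, -0.1, 0.3]
grip_width: 0.0094
grip_force: 60.0
```

```bash
for i in 1 2; do :; done; python3 shift.py '[[0,0,0.0007,0,0,0],[0,0,0,0,0,0]]'; python3 shift.py '[[0,0,0.0007,0,0,0],[0,0,0,0,0,0]]';python3 shift.py '[[0,0,0.0007,0,0,0],[0,0,0,0,0,0]]'
```

```text
time_s: 11.5
ee_pos: [0.5641, 0.0469, 0.2166]
eef_rot: [-3.141, -0.0, 1.632]
force: [0.1, -0.0, -0.1]
grip_width: 0.0097
grip_force: 60.0
time_s: 11.7
ee_pos: [0.5642, 0.0468, 0.216]
eef_rot: [-3.141, -0.0, 1.632]
force: [1.0, 0.4, -0.7]
grip_width: 0.0098
grip_force: 60.0
time_s: 11.9
ee_pos: [0.5642, 0.0469, 0.2152]
eef_rot: [-3.141, -0.0, 1.632]
force: [-0.3, 0.6, -0.5]
grip_width: 0.0093
grip_force: 60.0
```

```bash
python3 shift.py '[[0,0,0.001,0,0,0],[0,0,0,0,0,0]]'; python3 shift.py '[[0,0,0.001,0,0,0],[0,0,0,0,0,0]]';python3 shift.py '[[0,0,0.001,0,0,0],[0,0,0,0,0,0]]'
```

```text
time_s: 12.1
ee_pos: [0.5642, 0.0469, 0.2142]
eef_rot: [-3.141, -0.0, 1.632]
force: [-0.5, 0.9, -0.2]
grip_width: 0.0093
grip_force: 60.0
time_s: 12.3
ee_pos: [0.5642, 0.0469, 0.2132]
eef_rot: [-3.141, -0.0, 1.632]
force: [-0.0, 1.9, -1.0]
grip_width: 0.0096
grip_force: 60.0
time_s: 12.5
ee_pos: [0.5642, 0.047, 0.2122]
eef_rot: [-3.141, -0.0, 1.632]
force: [0.0, 2.0, 0.1]
grip_width: 0.0094
grip_force: 60.0
```

```bash
python3 shift.py '[[0,0,0.001,0,0,0],[0,0,0.001,0,0,0],[0,0,0,0,0,0]]'; python3 shift.py '[[0,0,0.001,0,0,0],[0,0,0.001,0,0,0],[0,0,0,0,0,0]]';python3 shift.py '[[0,0,0.001,0,0,0],[0,0,0.001,0,0,0],[0,0,0,0,0,0]]'
```

```text
time_s: 12.8
ee_pos: [0.5642, 0.047, 0.2102]
eef_rot: [-3.141, -0.0, 1.632]
force: [0.7, 3.1, 0.1]
grip_width: 0.0094
grip_force: 60.0
time_s: 13.1
ee_pos: [0.5642, 0.0471, 0.2082]
eef_rot: [-3.141, -0.0, 1.632]
force: [0.8, 4.5, 0.4]
grip_width: 0.0098
grip_force: 60.0
time_s: 13.4
ee_pos: [0.5642, 0.0472, 0.2063]
eef_rot: [-3.142, -0.001, 1.632]
force: [0.2, 5.3, 0.2]
grip_width: 0.0094
grip_force: 60.0
```

```bash
python3 shift.py '[[0.0006,0,0,0,0,0],[0,0,0,0,0,0]]'; python3 shift.py '[[0,0,0.001,0,0,0],[0,0,0.001,0,0,0],[0,0,0,0,0,0]]';python3 shift.py '[[0,0,0.001,0,0,0],[0,0,0.001,0,0,0],[0,0,0,0,0,0]]'
```

```text
time_s: 13.6
ee_pos: [0.5642, 0.0475, 0.2063]
eef_rot: [-3.141, -0.0, 1.632]
force: [-0.2, 4.7, 1.1]
grip_width: 0.0092
grip_force: 60.0
time_s: 13.9
ee_pos: [0.5642, 0.0476, 0.2043]
eef_rot: [-3.142, -0.0, 1.632]
force: [0.5, 5.1, 1.2]
grip_width: 0.0097
grip_force: 60.0
time_s: 14.2
ee_pos: [0.5642, 0.0477, 0.2026]
eef_rot: [3.141, -0.001, 1.632]
force: [0.4, 5.6, 3.1]
grip_width: 0.0097
grip_force: 60.0
```

```bash
python3 shift.py '[[0.0006,0,0,0,0,0],[0,0,0.001,0,0,0],[0,0,0.001,0,0,0],[0,0,0,0,0,0]]'; python3 shift.py '[[0.0004,0,0.001,0,0,0],[0,0,0.001,0,0,0],[0,0,0,0,0,0]]';python3 shift.py '[[0,0,0.001,0,0,0],[0,0,0.001,0,0,0],[0,0,0,0,0,0]]'
```

```text
time_s: 14.6
ee_pos: [0.5642, 0.0481, 0.2006]
eef_rot: [3.141, -0.0, 1.632]
force: [-0.3, 5.6, 3.8]
grip_width: 0.0093
grip_force: 60.0
time_s: 14.9
ee_pos: [0.5641, 0.0484, 0.1984]
eef_rot: [3.142, 0.0, 1.632]
force: [1.3, 4.4, 3.4]
grip_width: 0.0095
grip_force: 60.0
time_s: 15.2
ee_pos: [0.5642, 0.0484, 0.1965]
eef_rot: [3.141, 0.0, 1.632]
force: [0.9, 4.8, 3.9]
grip_width: 0.0099
grip_force: 60.0
```

```bash
python3 shift.py '[[0.0003,0,0.0015,0,0,0],[0,0,0.0015,0,0,0],[0,0,0,0,0,0]]'; python3 shift.py '[[0.0003,0,0.0015,0,0,0],[0,0,0.0015,0,0,0],[0,0,0,0,0,0]]';python3 shift.py '[[0,0,0.0015,0,0,0],[0,0,0.0015,0,0,0],[0,0,0,0,0,0]]'
```

```text
time_s: 15.5
ee_pos: [0.5641, 0.0484, 0.1932]
eef_rot: [-3.141, 0.001, 1.632]
force: [1.9, 1.7, 0.4]
grip_width: 0.0097
grip_force: 60.0
time_s: 15.8
ee_pos: [0.5639, 0.0486, 0.1898]
eef_rot: [-3.141, 0.001, 1.632]
force: [1.8, 0.4, -0.7]
grip_width: 0.0095
grip_force: 60.0
time_s: 16.1
ee_pos: [0.5639, 0.0487, 0.1867]
eef_rot: [-3.141, 0.0, 1.632]
force: [2.2, -2.3, -2.6]
grip_width: 0.0098
grip_force: 60.0
```

```bash
python3 shift.py '[[-0.0003,0,0.0015,0,0,0],[0,0,0.0015,0,0,0],[0,0,0,0,0,0]]'; python3 shift.py '[[0,0,0.0015,0,0,0],[0,0,0.001,0,0,0],[0,0,0,0,0,0]]';python3 shift.py '[[0,0,0.001,0,0,0],[0,0,0,0,0,0]]'
```

```text
time_s: 16.4
ee_pos: [0.5638, 0.0487, 0.1836]
eef_rot: [-3.14, -0.0, 1.632]
force: [1.9, -2.3, -4.2]
grip_width: 0.0094
grip_force: 60.0
time_s: 16.7
ee_pos: [0.5639, 0.0488, 0.1815]
eef_rot: [-3.141, -0.0, 1.632]
force: [1.2, -1.3, -4.6]
grip_width: 0.0095
grip_force: 60.0
time_s: 16.9
ee_pos: [0.564, 0.0488, 0.1807]
eef_rot: [-3.141, -0.0, 1.632]
force: [0.8, -2.1, -3.1]
grip_width: 0.0094
grip_force: 60.0
```

```bash
python3 shift.py '[[0,0,0.0008,0,0,0],[0,0,0,0,0,0]]'; python3 shift.py '[[0,0,0.0008,0,0,0],[0,0,0,0,0,0]]';python3 shift.py '[[0,0,0.0006,0,0,0],[0,0,0,0,0,0]]'
```

```text
time_s: 17.1
ee_pos: [0.5641, 0.0488, 0.1801]
eef_rot: [-3.141, -0.0, 1.632]
force: [-0.0, -1.2, -0.8]
grip_width: 0.0095
grip_force: 60.0
time_s: 17.3
ee_pos: [0.5641, 0.0488, 0.1793]
eef_rot: [-3.142, -0.0, 1.632]
force: [1.2, -0.5, -0.1]
grip_width: 0.0095
grip_force: 60.0
time_s: 17.5
ee_pos: [0.5641, 0.0487, 0.1788]
eef_rot: [3.141, -0.0, 1.632]
force: [-0.2, -1.0, 2.5]
grip_width: 0.0095
grip_force: 60.0
```

```bash
python3 shift.py '[[0,0,0.0005,0,0,0],[0,0,0,0,0,0]]'; python3 shift.py '[[0,0,0.0004,0,0,0],[0,0,0,0,0,0]]'
```

```text
time_s: 17.7
ee_pos: [0.5642, 0.0487, 0.1786]
eef_rot: [3.141, 0.0, 1.632]
force: [-0.7, -2.5, 5.3]
grip_width: 0.0094
grip_force: 60.0
time_s: 17.9
ee_pos: [0.5642, 0.0487, 0.1784]
eef_rot: [3.141, 0.0, 1.632]
force: [-1.5, -1.9, 7.6]
grip_width: 0.0094
grip_force: 60.0
```

```bash
python3 shift.py '[[0,0,0,0,0,0],[0,0,0,0,0,0],[0,0,0,0,0,0],[0,0,0,0,0,0]]' 0.03 
python3 shift.py '[[0,0,-0.01,0,0,0],[0,0,-0.02,0,0,0],[0,0,-0.03,0,0,0],[0,0,-0.03,0,0,0],[-0.01,0,0,0,0,0],[0,0,0,0,0,0]]'
python3 - <<'E'
from station import ctrl
from h import *
w=ctrl.camera("wrist"); s=ctrl.camera("side"); o=ctrl.get_obs(); print(o["force"],o["grip_width"])
p=np.array([.563,.055,.15]); I=[]
for c in (w,s):
    a=proj(c,p); x,y=int(a[0])-35,int(a[1])-50; print(x,y); I.append(cv2.convertScaleAbs(cv2.resize(c["pixels"][y:y+105,x:x+70],(400,600),interpolation=cv2.INTER_CUBIC),alpha=1.7))
cv2.imwrite("pics/m7.png",np.hstack(I))
E
```

```text
time_s: 18.3
ee_pos: [0.564, 0.0488, 0.1776]
eef_rot: [-3.141, -0.0, 1.632]
force: [0.3, -0.9, -0.9]
grip_width: 0.0299
grip_force: 0.0
time_s: 18.9
ee_pos: [0.5648, 0.038, 0.2683]
eef_rot: [3.141, 0.0, 1.632]
force: [-0.5, 1.2, 0.3]
grip_width: 0.03
grip_force: 0.0
[ 0.36151229 -0.11011323 -0.69770345] 0.029951299850943615
220 130
197 57
```

View pics/m7.png

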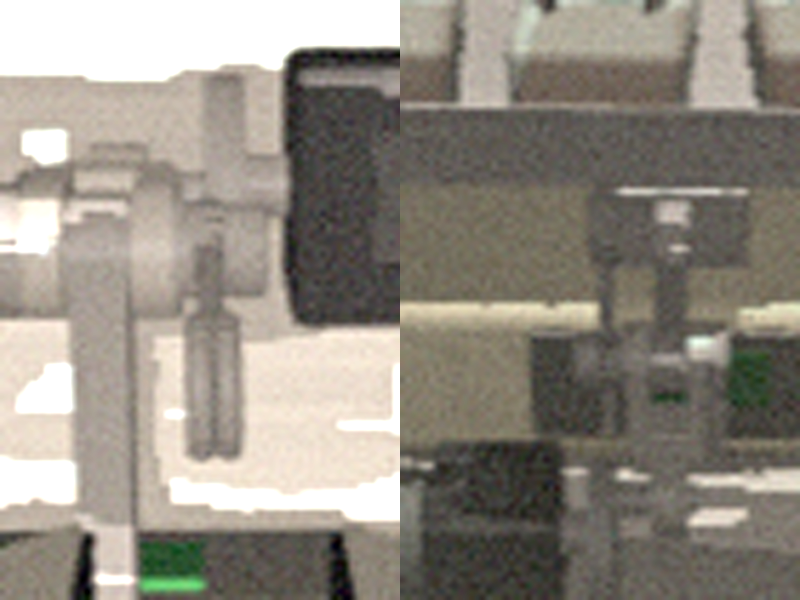

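The leg stands in the cross hole at (208,235), with the coil upright above it at (214,385). The side view shows the wire at (606,195–430) passing the pin. The shoulder stopped it at TCP height 0.1785, against 0.1787 expected for home, and the gripper is clear.

```bash
python3 -c "
from station import ctrl
print(ctrl.hand_in())"
```

```text
the job is handed in; nothing more can be done
None
```

The job is handed in, with no verdict returned: the pivot pin is home, the large cotter is pushed through its cross hole to the shoulder stop at the expected height, and the gripper is clear.

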